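Check both brake levers of a scooter handlebar in the vice

ROBOT

A 6-joint arm with a two-finger parallel gripper is mounted at the origin on the work surface. World frame = base frame: x ahead of the robot, y to its left, z up, the work surface at z = 0. Lengths are in mm, angles in rad, forces in N, time in s.
With the tool pointing down it reaches from about 350 to 975 mm from the base axis. Payload 7.1 kg.
Tool frame: the origin (TCP) lies on the mounting face of the last link; the fingertips stand 182 mm ahead of it and the grasp point (between the pads) lies 163 mm ahead of it; z points along the fingers, x is the direction in which the jaws open and shut, and the axes are right-handed (so a half turn about z gives the same grasp; the last joint's range is limited). The gripper opens to 88 mm and grips with 3 to 60 N. Pads are 20 mm wide; open, the fingers measure 115 mm over their backs; the gripper's body (75 mm by 178 mm) begins 61 mm behind the grasp point.
Start: joints at [-1.264, 0.423, 1.63, -0, 1.089, -0.019], TCP at [200.059, -592.1, 404.675] pointing down, gripper open.
Joint ranges: [-3, 3], [-0.9, 2.11], [0.09, 2.58], [-1.31, 4.45], [0.11, 2.69], [-2.54, 2.54]. Speed limits (rad/s): [2.39, 2.39, 3.01, 3.14, 3.14, 3.14].

INTERFACE

Orientations are given as [roll, pitch, yaw] about the fixed x, y, z axes, in that order (R = Rz(yaw) Ry(pitch) Rx(roll)).
In Python, from workcell import arm gives the robot as it stands. The module is installed in compiled form; this text tells all that it offers.
- The arm moves only by the shell command python3 -m inch 'ROWS' [FORCE]. ROWS is JSON, a list of rows, each a list of 5 numbers: the closure, from -1 (fully open) to 1 (shut), then the shift along the tool's x, y, z in m, then the turn about the tool's z in degrees. In form: [[hand, x, y, z, roll], ...]. A call has 1 to 5 rows; each row shifts and turns the commanded pose from where the row before left it, along the tool's axes as they then stand; what a row does not reach is not made up. A row lasts 1/8 s, in which the tool goes at most 62.5 mm and 10.7 degrees, less where a joint would pass 70% of its speed; a pose out of reach is approached as far as the arm can. A call is refused whole if a number of a shift passes 0.0625 or a number of a turn 10.7, either way. A call with a gripper value outside its range is refused whole. The fingers move at their own pace and stop on an object; FORCE is the grip in N (left out, the last holds). Time passes only in rows, so rows that do not move let the fingers close. It gives the time, the measured TCP pose, the force and the opening at its end, in the units of the state.
- arm.get_state(): the state, without advancing time (a new reading comes with each control period).
- arm.capture(name): name is "side" or "top" or "wrist"; returns a dict with "image" (384x512x3 uint8, red, green, blue), "fx", "fy", "cx", "cy" (pixels), "D" ([k1, k2, p1, p2, k3] as OpenCV has them; the pictures are not rectified), "world_to_cam" (4x4, takes a point from world to camera coordinates). Camera axes: x right, y down, z forward; pixel columns grow to the right and rows downward; lengths in mm; the calibration is good to about 2 mm. A picture is of the moment at which its call begins. There is no depth.
- arm.job_done(): hands the job in, once; it reports no verdict.
Trained networks look in a picture, given as the dict that the camera call returned (one of the last four; its "shot" number tells which), for a name from the list of things; names that differ only in an ending like _2 or _b are one class to them, and where a whole thing is asked for, a point or a joint stands for the part that bears it (a point fixed in the world has none). Each returns a list of dicts, best first, with "confidence" (0 to 1); they miss things now and then, are a little off and sometimes report something else, mostly with a low value. They report only what shows in the picture. A call takes as long as a camera call.
- arm.boxes_of(picture, thing): "box" ([left, top, width, height] in pixels, round what is visible of it).
- arm.tip_of(picture, thing): "point" ([column, row] in pixels: a listed point, or the origin of a listed thing).
The state is a dict: "time_s": time; "joint_positions": joint angles; "dq": joint speeds; "joint_efforts": joint torques, N m; "tcp_pos": TCP position; "tcp_rot": TCP orientation; "ft_force": force on the tool from outside, world axes, zero at the start; "ft_torque": the same for the moment, N m; "finger_gap": finger opening in mm.
Only numpy, scipy, OpenCV 4.12 (cv2) and the standard library are available. Lean on these libraries where they do the work, as an engineer would, in place of code of your own. Each camera call takes 0.05 s, during which the arm holds its last target. There are 200 camera calls.

TASK

The scooter handlebar in the bench vice has just had its brakes set up: check that each brake lever stops short of its grip. Take the lever at the rider's left hand first, then the right one: with the outside of your closed fingers press it in until it stops firmly, without forcing it, keep it there for a good second, then let it back out all the way under control, not with a snap. Touch the levers only on their front, the side away from the grips: no finger between lever and grip, nothing gripped, the grips not touched, everything else on the bench left where it is; finish clear of it all.

Things in the scene. Friction and masses are not known exactly. Their poses are not given: they have to be found in the camera images.
- vice: grey bench vice, 250 mm long, 150 mm wide, 135 mm high, bolted down; origin on the bench under the upright tube that its jaws hold
- handlebar: straight handlebar, 490 mm long, held rigidly by its upright stem tube in the vice, 185 to 225 mm above the bench. Origin on the bar's axis at mid-length; x = level, forward, away from the rider (the levers stand on this side), y = along the bar to the rider's left, z = up. The tube is 22 mm thick; a bell at y = 68 mm rises 32 mm above the axis, the display in the middle 36 mm
- left_grip: black rubber grip on the bar's left (+y) end, 32 mm thick (end collars 38 mm), 120 mm long; origin at its centre on the bar's axis, 184 mm from the bar's middle; axes as the handlebar. Not to be touched
- right_grip: the same at the right (-y) end
- left_lever (a joint): left brake lever, hinged about an upright pin 36 mm in front of the bar's axis and 100 mm from the bar's middle. 0 = out (rest), grows as the lever is pressed towards the grip; firm stop at 0.22 rad, with about 26 mm still free between blade and grip. A spring returns it: at the press point about 2.3 N at rest, 4.5 N at the stop
- right_lever (a joint): right brake lever, mirror image of the left one, but its firm stop is at 0.26 rad, with about 22 mm still free; spring 2.3 N at rest, 5 N at the stop
- left_blade: bare aluminium finger blade of the left lever, 14 mm high, 9 mm thick, level with the bar. Origin = press point: middle of its outer (front) face, 85 mm outboard of the pin, at rest 71 mm in front of the bar's axis. Axes at rest as the handlebar. Push it in -x; travels 19 mm to the stop. Straight from 55 mm inboard to 27 mm outboard of here (slants 8 degrees, tip forward), then curls to a ball end
- right_blade: the same on the right lever; its press point travels 23 mm to the stop
- left_blade_back: the inner face of the left blade, towards the grip, 80 mm long; origin in its middle, 70 mm outboard of the pin. No finger may touch it
- right_blade_back: the same on the right lever
- spray_can: loose upright spray can, diameter 52, height 170 mm, in front of the middle of the handlebar; origin at the centre of its foot. Leave alone
- oil_bottle: loose upright white bottle, diameter 60, height 140 mm; origin at the centre of its foot. Leave alone
- spanner: loose spanner, 170 mm long, lying on the bench below the left lever. Leave alone
- screwdriver: loose screwdriver, 190 mm long, lying on the bench below the right lever. Leave alone
- solder_reel: loose reel, diameter 60, height 40 mm. Leave alone
- grease_jar: loose jar, diameter 64, height 60 mm. Leave alone

How it is judged (in metres and radians):
On the way, in this order (a step that is already met when the one before it is completed fails the run):
1. the left lever is pressed in to its stop by the fingers and kept there, the right one out (value of joint left_lever above 0.195 rad and contact force between the fingers and left_blade above 1 N and value of joint right_lever below 0.03 rad), for 0.8 s.
2. the left lever is back out (value of joint left_lever below 0.02 rad), for 0.1 s.
3. the right lever is pressed in to its stop by the fingers and kept there, the left one out (value of joint right_lever above 0.235 rad and contact force between the fingers and right_blade above 1 N and value of joint left_lever below 0.03 rad), for 0.8 s.
At the end, for the whole second after the job is handed in: both levers are back out (within 0.02 rad of rest) after each was held within 0.025 rad of its stop for at least 0.8 s, left first; every loose thing on the bench is within 15 mm of where it stood, can and bottle upright (value of joint each of left_lever, right_lever below 0.02 rad and distance of each of spray_can, oil_bottle, spanner, screwdriver, solder_reel, grease_jar from where it was at the start of the episode below 0.015 m and angle between each of spray_can, oil_bottle's own z axis and vertical below 0.1 rad); the robot touches nothing.
It fails at once if a finger gets behind a lever, between blade and grip (contact force between the fingers and left_blade_back above 0.5 N or contact force between the fingers and right_blade_back above 0.5 N).
It fails at once if a grip is touched (contact force between any of the fingers, the arm and left_grip above 1 N or contact force between any of the fingers, the arm and right_grip above 1 N).
It fails at once if a lever is forced (over 60 N) (contact force between the fingers and left_blade above 60 N or contact force between the fingers and right_blade above 60 N).
It fails at once if a lever snaps back (faster than 5 rad/s) (velocity of joint any of left_lever, right_lever below -5 rad/s).
It fails at once if a loose thing on the bench is lifted, carried or knocked away (distance of any of spray_can, oil_bottle, spanner, screwdriver, solder_reel, grease_jar from where it was at the start of the episode above 0.03 m).
It also fails if it takes over 51 s, if anything falls off the work surface, if the arm or the gripper's body presses on something with over 40 N, if the wrist force passes 120 N, or if a joint passes its speed limit or range.

## Working session

There is one attempt and no reset: what is moved stays moved. The work goes in short steps, Python scripts to look and compute and a shell command to move; the robot and the scene stay as the last step left them, time stands still between calls to the robot, and variables do not carry over. Pictures are saved under pics/ and viewed, about 8 in all and at most 12, crops included, and the job is handed in when it is done.

```bash
mkdir -p pics; cat > h.py <<'E'
import numpy as np, cv2
from workcell import arm
def cap(n): return arm.capture(n)
def save(c,f,s=1): cv2.imwrite('pics/'+f,cv2.resize(c['image'][:,:,::-1],None,fx=s,fy=s))
def ray(c,p):
    K=np.array([[c['fx'],0,c['cx']],[0,c['fy'],c['cy']],[0,0,1]])
    u=cv2.undistortPoints(np.array([[p]],float),K,np.array(c['D'],float))[0,0]
    T=np.array(c['world_to_cam']);R=T[:3,:3];o=-R.T@T[:3,3];d=R.T@np.array([u[0],u[1],1.]);return o,d/np.linalg.norm(d)
def tri(rs):
    A=np.zeros((3,3));b=np.zeros(3)
    for o,d in rs:
        P=np.eye(3)-np.outer(d,d);A+=P;b+=P@o
    x=np.linalg.solve(A,b);return x,[np.linalg.norm((np.eye(3)-np.outer(d,d))@(x-o)) for o,d in rs]
def proj(c,X):
    T=np.array(c['world_to_cam']);K=np.array([[c['fx'],0,c['cx']],[0,c['fy'],c['cy']],[0,0,1]])
    return cv2.projectPoints(np.array(X,float).reshape(-1,1,3),cv2.Rodrigues(T[:3,:3])[0],T[:3,3],K,np.array(c['D'],float))[0][:,0]
E
python3 - <<'E'
from h import *
s=cap('side');t=cap('top')
save(s,'s1.png',1.5);save(t,'t1.png',1.5)
for n in ['handlebar','left_grip','right_grip','left_blade','right_blade','left_lever','spray_can','oil_bottle','spanner','screwdriver','solder_reel','grease_jar','vice']:
    a=arm.tip_of(s,n)if n!='left_lever' else [];b=arm.tip_of(t,n)if n!='left_lever' else []
    f=lambda l:[(np.round(x['point'],1).tolist(),round(x['confidence'],2)) for x in l[:2]]
    print(n,f(a),f(b))
    if a and b:
        x,e=tri([ray(s,a[0]['point']),ray(t,b[0]['point'])]);print('   ',x.round(1),np.round(e,1))
print(arm.get_state())
E
```

```text
handlebar [([299.0, 176.5], 0.85)] [([254.1, 223.3], 0.82)]
    [455.7 -52.6 214.2] [6.2 6.2]
left_grip [([249.8, 207.3], 0.81)] [([177.2, 214.6], 0.59)]
    [476.5 122.7 216.4] [5.5 5.5]
right_grip [([341.1, 146.3], 0.83)] [([339.4, 234.6], 0.63)]
    [ 432.  -243.   221.4] [3.2 3.2]
left_blade [([293.5, 244.8], 0.7), ([226.3, 194.3], 0.45)] [([178.2, 186.4], 0.63)]
    [469.4 105.8 145.2] [93.6 93.6]
right_blade [([316.9, 138.7], 0.56), ([337.1, 146.6], 0.56)] [([341.6, 201.6], 0.64)]
    [ 508.1 -250.7  219.4] [2.4 2.4]
left_lever [] []
spray_can [([243.5, 221.5], 0.78), ([219.6, 274.5], 0.51)] [([255.9, 174.8], 0.69), ([339.4, 232.0], 0.66)]
    [617.1 -54.6  11.7] [0.6 0.6]
oil_bottle [([305.2, 206.1], 0.68), ([249.3, 186.9], 0.56)] [([315.2, 140.3], 0.61), ([146.7, 143.0], 0.3)]
    [ 628.5 -248.6  -10.7] [94.6 94.6]
spanner [([216.8, 275.3], 0.79), ([232.1, 198.3], 0.42)] [([182.9, 200.6], 0.56), ([175.2, 217.0], 0.22)]
    [549.6 148.9  -1.2] [1.9 1.9]
screwdriver [([306.7, 203.7], 0.53)] [([320.4, 210.6], 0.83), ([318.0, 139.1], 0.5)]
    [ 515.5 -230.7   12. ] [2.2 2.2]
sol
[... 231 characters left out ...]
 1.3, 'joint_positions': array([-1.26399093e+00,  4.23103285e-01,  1.62987378e+00, -4.81444473e-05,
        1.08858302e+00, -1.90058832e-02]), 'dq': array([-6.27745444e-05,  2.02308597e-04, -2.38289394e-03,  8.66848396e-04,
       -1.39622167e-03, -1.98511083e-04]), 'joint_efforts': array([-8.18725421e-04, -5.44582880e+01, -2.74038649e+01,  6.43918966e-02,
        1.68712920e-02, -1.25028043e-05]), 'tcp_pos': array([ 200.06371351, -592.11290352,  404.68333075]), 'tcp_rot': array([ 3.14154939e+00, -3.17514422e-05, -1.24496272e+00]), 'ft_force': array([0.03513419, 0.43354977, 0.58983707]), 'ft_torque': array([-5.09021187e-05, -4.27281419e-02, -3.04680901e-02]), 'finger_gap': 87.83416181180473}
```

View pics/s1.png

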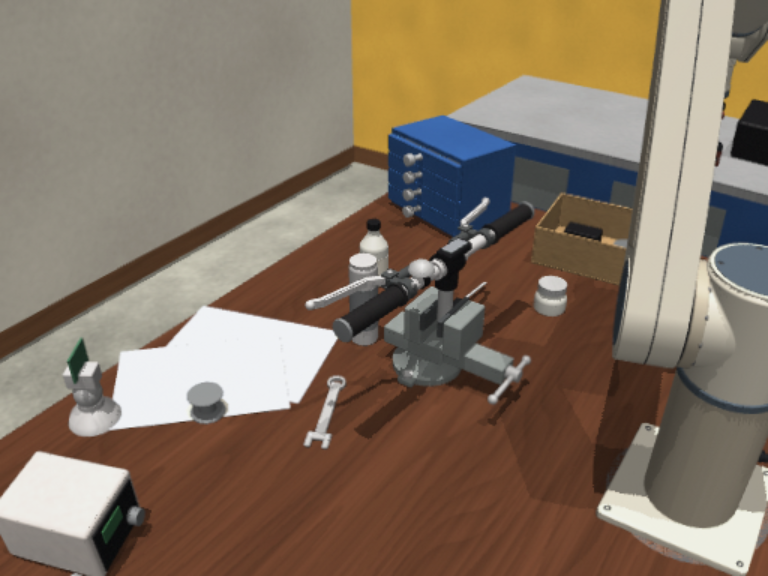

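View pics/t1.png

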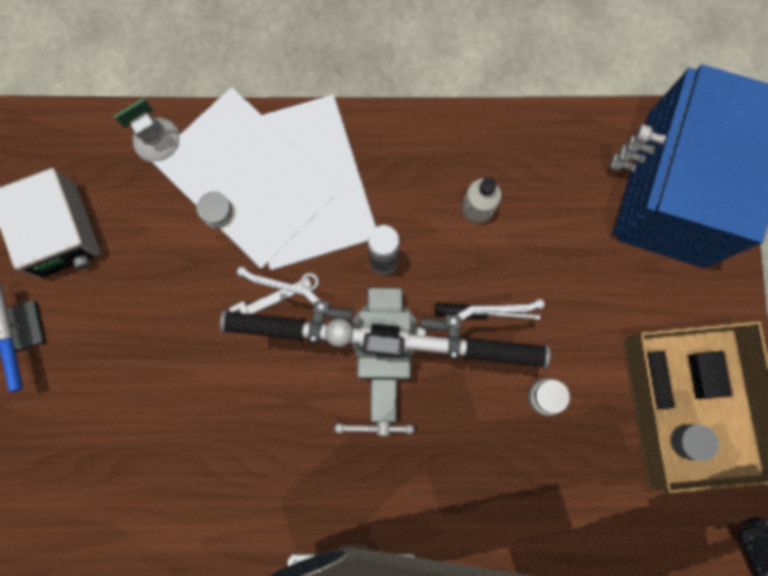

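Side view: bar runs from left grip (370,310) to right grip (515,220), with both levers on the far side. Top view: left blade (320,303)→(241,270), right blade (455,315)→(540,303), can at (384,250). The bar's yaw is about −7°. I'll lift, turn and shut the fingers first.

```bash
python3 -m inch '[[1,0,0,-0.03,8.5],[1,0,0,-0.03,8.5],[1,0,0,-0.03,8.6],[1,-0.05,-0.02,0,0],[1,-0.05,-0.02,0,0]]' 40
python3 -m inch '[[1,-0.05,-0.02,0,0],[1,-0.05,-0.02,0,0],[1,-0.05,-0.02,0,0],[1,-0.05,-0.02,0,0],[1,-0.05,-0.02,0,0]]'
cat > fit.py <<'E'
from h import *
from scipy.optimize import least_squares
import sys
M={'handlebar':[0,0,0],'left_grip':[0,184,0],'right_grip':[0,-184,0],'left_blade':[71,185,0],'right_blade':[71,-185,0]}
def W(p,X):
    c,s=np.cos(p[3]),np.sin(p[3]);X=np.array(X,float);return np.array([p[0]+c*X[0]-s*X[1],p[1]+s*X[0]+c*X[1],p[2]+X[2]])
def fit(cams=('side','top','wrist'),tag=None):
    obs=[]
    for n in cams:
        c=cap(n)
        if n=='wrist' and tag: save(c,tag,1.3)
        for k in M:
            for d in arm.tip_of(c,k)[:2]:
                pr=proj(c,[W([455,-56,217,-.121],M[k])])[0]
                if np.linalg.norm(pr-d['point'])<40: obs.append((c,k,np.array(d['point']),n)); break
    def r(p): return np.concatenate([proj(c,[W(p,M[k])])[0]-q for c,k,q,n in obs])
    s=least_squares(r,[455,-56,217,-.121],loss='soft_l1',x_scale=[1,1,1,.01])
    for o,e in zip(obs,r(s.x).reshape(-1,2)): print(o[3],o[1],e.round(1))
    print(s.x.round(3)); return s.x
if __name__=='__main__':
    p=fit(tag=sys.argv[1]); st=arm.get_state(); print(st['time_s'],st['tcp_pos'].round(1),st['tcp_rot'].round(4),st['finger_gap'])
    y=st['tcp_rot'][2];R=np.array([[np.cos(y),np.sin(y)],[np.sin(y),-np.cos(y)]])
    for k in('left_blade','right_blade'):
        w=W(p,M[k]);print(k,w.round(1),'tool-xy to press pt',(R.T@(w[:2]-st['tcp_pos'][:2])).round(1),'dyaw tool deg',np.degrees(y-(p[3]-np.pi/2)).round(2))
E
python3 fit.py w1.png
```

```text
time_s: 1.92
tcp_pos: [252.0, -496.8, 495.0]
tcp_rot: [-3.141, -0.001, -1.693]
ft_force: [0.9, 0.2, -0.5]
finger_gap: 41.4
time_s: 2.55
tcp_pos: [381.8, -259.9, 495.0]
tcp_rot: [-3.141, -0.0, -1.692]
ft_force: [0.8, -0.5, -0.0]
finger_gap: 0.5
side handlebar [-3.6 -3.8]
side left_grip [-2.3 -1.6]
side right_grip [-3.6  2. ]
side left_blade [-1.3 -2.9]
side right_blade [-1.7 -2.6]
top handlebar [ 2.6 -1.6]
top left_grip [0.  0.5]
top right_grip [1.4 2.8]
top left_blade [0.8 2.4]
top right_blade [-0.9  1.9]
wrist handlebar [1.8 1.3]
wrist right_grip [-0.3 -1. ]
wrist right_blade [-1.   0.6]
[ 4.57636e+02 -5.54550e+01  2.19296e+02 -1.08000e-01]
3.45 [ 381.2 -261.6  494.7] [ 3.1416 -0.     -1.692 ] 0.6138623049866513
left_blade [548.2 120.8 219.3] tool-xy to press pt [-399.8 -119.5] dyaw tool deg -0.75
right_blade [ 508.3 -247.   219.3] tool-xy to press pt [ -29.9 -124.3] dyaw tool deg -0.75
```

```bash
python3 -m inch '[[1,-0.05,-0.02,0,0],[1,-0.05,-0.02,0,0],[1,-0.05,-0.021,0,0],[1,-0.05,-0.021,0,0],[1,-0.05,-0.021,0,0]]'
python3 -m inch '[[1,-0.05,-0.021,0,-0.75],[1,-0.05,-0.021,0,0],[1,-0.05,-0.021,0,0],[1,0,0,0,0]]'
python3 fit.py w2.png
```

```text
time_s: 4.08
tcp_pos: [514.4, -24.1, 494.9]
tcp_rot: [-3.141, -0.0, -1.692]
ft_force: [-0.1, -0.4, 1.4]
finger_gap: 0.3
time_s: 4.58
tcp_pos: [594.2, 119.0, 494.1]
tcp_rot: [3.142, 0.0, -1.675]
ft_force: [0.8, -0.4, -0.6]
finger_gap: 0.1
side handlebar [-1.8 -0.4]
side left_grip [-0.3  0.4]
side right_grip [-3.8  1. ]
side left_blade [-1.4  0.8]
side right_blade [0.1 1.2]
top handlebar [2.2 2.5]
top right_grip [0.4 0.2]
top right_blade [-1.2 -0.3]
wrist handlebar [1.5 1.5]
wrist left_grip [-0.  -0.3]
[ 4.55435e+02 -5.81000e+01  2.16471e+02 -1.09000e-01]
5.475 [593.1 116.2 494.7] [ 3.1415  0.     -1.6786] 0.12989828056633218
left_blade [546.1 118.1 216.5] tool-xy to press pt [ 3.2 47. ] dyaw tool deg 0.05
right_blade [ 505.9 -249.7  216.5] tool-xy to press pt [373.2  47.3] dyaw tool deg 0.05
```

View pics/w2.png

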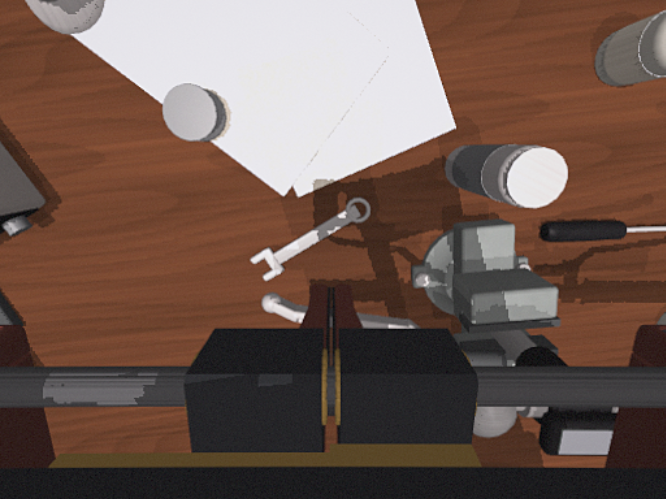

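Wrist view: shut fingers end at (330,290). The left blade runs (270,303)→(415,325), lower and behind them, ball end at left. The can is at (530,175), well to the side. Descending in front of the blade.

```bash
python3 -m inch '[[1,0.003,0,0.029,0],[1,0,0,0.029,0],[1,0,0,0.029,0],[1,0,0,0.028,0],[1,0,0,0,0]]'
python3 - <<'E'
from h import *
s=cap('side');cv2.imwrite('pics/s2.png',cv2.resize(s['image'][120:260,170:350,::-1],None,fx=4,fy=4,interpolation=cv2.INTER_CUBIC))
st=arm.get_state();print(st['tcp_pos'],st['ft_force'])
E
```

```text
time_s: 6.1
tcp_pos: [592.1, 113.1, 377.6]
tcp_rot: [3.137, -0.001, -1.679]
ft_force: [0.5, -0.6, 0.1]
finger_gap: 0.5
[592.73740287 113.23703328 379.23467908] [ 0.33228463  0.15998037 -0.31997474]
```

View pics/s2.png

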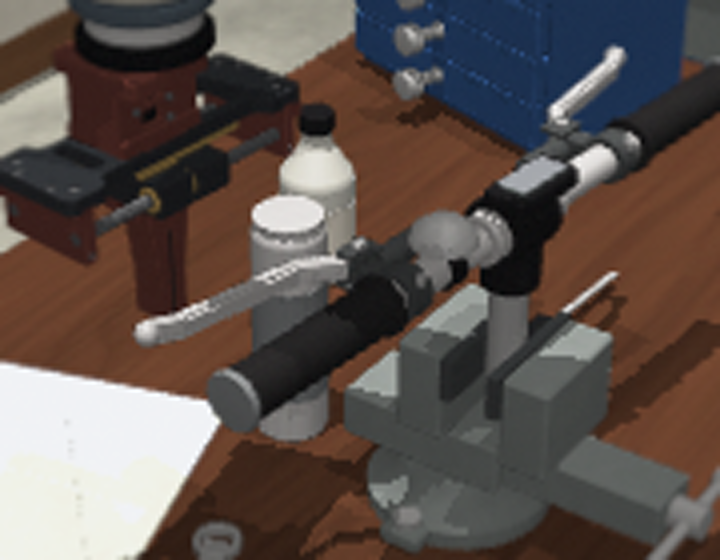

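The fingers are in front of (beyond) the left blade, their tips hidden behind it near (165,310). Grips and can are clear. Pressing now.

```bash
python3 -m inch '[[1,0,0.007,0,0],[1,0,0.007,0,0],[1,0,0.007,0,0],[1,0,0.006,0,0],[1,0,0.003,0,0]]'
python3 -m inch '[[1,0,0.003,0,0],[1,0,0.003,0,0],[1,0,0,0,0]]'
python3 -m inch '[[1,0,0.003,0,0],[1,0,0.003,0,0],[1,0,0,0,0]]'
```

```text
time_s: 6.78
tcp_pos: [562.5, 116.5, 379.9]
tcp_rot: [-3.141, 0.0, -1.679]
ft_force: [0.2, 0.4, -0.2]
finger_gap: 0.9
time_s: 7.15
tcp_pos: [557.3, 117.2, 379.8]
tcp_rot: [-3.14, 0.0, -1.679]
ft_force: [3.0, 0.2, -0.8]
finger_gap: 0.9
time_s: 7.52
tcp_pos: [551.1, 117.9, 379.9]
tcp_rot: [-3.141, 0.0, -1.679]
ft_force: [3.2, 2.4, -0.5]
finger_gap: 0.7
```

```bash
python3 -m inch '[[1,0,0.003,0,0],[1,0,0.003,0,0],[1,0,0.002,0,0],[1,0,0,0,0]]'
python3 -m inch '[[1,0,0.002,0,0],[1,0,0.002,0,0],[1,0,0,0,0]]'
```

```text
time_s: 8.02
tcp_pos: [543.6, 118.9, 380.0]
tcp_rot: [-3.139, 0.001, -1.679]
ft_force: [6.3, 3.1, -1.9]
finger_gap: 0.7
time_s: 8.4
tcp_pos: [539.8, 119.5, 380.2]
tcp_rot: [-3.139, 0.002, -1.679]
ft_force: [6.8, 3.7, -1.9]
finger_gap: 0.2
```

```bash
python3 -m inch '[[1,0,0.002,0,0],[1,0,0,0,0]]'
python3 -m inch '[[1,0,0.001,0,0],[1,0,0,0,0]]'
python3 -m inch '[[1,0,0.001,0,0],[1,0,0,0,0]]'
```

```text
time_s: 8.65
tcp_pos: [538.4, 119.7, 380.3]
tcp_rot: [-3.137, 0.002, -1.679]
ft_force: [9.1, 4.2, -3.9]
finger_gap: 0.7
time_s: 8.9
tcp_pos: [538.0, 119.7, 380.3]
tcp_rot: [-3.135, 0.002, -1.678]
ft_force: [12.7, 3.4, -5.6]
finger_gap: 0.7
time_s: 9.15
tcp_pos: [537.5, 119.8, 380.4]
tcp_rot: [-3.133, 0.002, -1.678]
ft_force: [16.0, 3.7, -8.0]
finger_gap: 0.2
```

The TCP has stopped moving and the force is rising about 3.5 N/mm, so this is the stop. Holding.

```bash
python3 -m inch '[[1,0,0.001,0,0],[1,0,0,0,0],[1,0,0,0,0],[1,0,0,0,0],[1,0,0,0,0]]'
python3 -m inch '[[1,0,0,0,0],[1,0,0,0,0],[1,0,0,0,0],[1,0,0,0,0],[1,0,0,0,0]]'
python3 - <<'E'
from h import *
c=cap('top');cv2.imwrite('pics/t2.png',cv2.resize(c['image'][150:270,130:380,::-1],None,fx=3.2,fy=3.2,interpolation=cv2.INTER_CUBIC))
E
```

```text
time_s: 9.78
tcp_pos: [537.1, 119.8, 380.5]
tcp_rot: [-3.132, 0.002, -1.678]
ft_force: [19.1, 2.6, -9.4]
finger_gap: 0.6
time_s: 10.4
tcp_pos: [537.1, 119.8, 380.5]
tcp_rot: [-3.131, 0.002, -1.678]
ft_force: [19.6, 2.7, -9.7]
finger_gap: 0.5
```

View pics/t2.png

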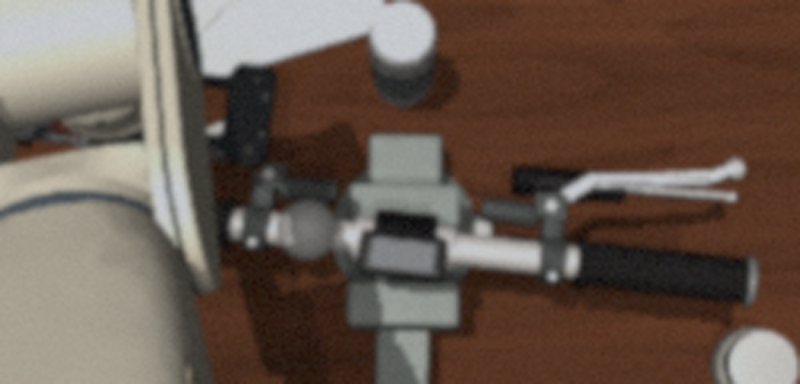

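The arm hides the left lever in the top view; the right lever is visibly out. About 20 mm of travel from contact and the steep force rise confirm the stop. Releasing slowly.

```bash
python3 -m inch '[[1,0,-0.002,0,0],[1,0,-0.003,0,0],[1,0,-0.004,0,0],[1,0,-0.004,0,0],[1,0,-0.004,0,0]]'
python3 -m inch '[[1,0,-0.004,0,0],[1,0,-0.004,0,0],[1,0,-0.004,0,0],[1,0,-0.005,0,0],[1,0,-0.006,0,0]]'
python3 -m inch '[[1,0,-0.01,0,0],[1,0,-0.01,0,0],[1,0,0,-0.035,0],[1,0,0,-0.04,0],[1,0,0,-0.04,0]]'
```

```text
time_s: 11.08
tcp_pos: [550.9, 117.4, 379.5]
tcp_rot: [3.141, -0.001, -1.679]
ft_force: [1.5, -2.7, 0.5]
finger_gap: 0.2
time_s: 11.7
tcp_pos: [574.1, 115.3, 379.6]
tcp_rot: [3.141, 0.0, -1.679]
ft_force: [0.6, 0.4, -0.7]
finger_gap: 0.2
time_s: 12.32
tcp_pos: [594.2, 113.0, 495.8]
tcp_rot: [3.141, -0.0, -1.679]
ft_force: [0.3, -0.0, -0.1]
finger_gap: 0.2
```

```bash
python3 -m inch '[[1,0.05,0,0,0],[1,0.05,0,0,0],[1,0.05,0,0,0],[1,0.05,0,0,0],[1,0.05,0,0,0]]'
python3 -m inch '[[1,0.05,0,0,0],[1,0.04,0,0,0],[1,0.03,0,0,0],[1,0,0,0,0]]'
python3 fit.py w3.png
python3 - <<'E'
from h import *
c=cap('top');cv2.imwrite('pics/t3.png',cv2.resize(c['image'][150:270,130:380,::-1],None,fx=3.2,fy=3.2,interpolation=cv2.INTER_CUBIC))
E
```

```text
time_s: 12.95
tcp_pos: [566.9, -137.3, 494.9]
tcp_rot: [-3.141, -0.0, -1.679]
ft_force: [0.5, -0.1, -0.0]
finger_gap: 0.6
time_s: 13.45
tcp_pos: [553.9, -256.8, 494.5]
tcp_rot: [3.142, -0.0, -1.682]
ft_force: [-0.7, 0.3, 0.6]
finger_gap: 0.4
side handlebar [-3.5 -0.7]
side left_grip [-1.8  0.7]
side right_grip [-2.6  1.8]
side left_blade [ 0.7 -2.1]
side right_blade [ 0.8 -1.8]
top handlebar [0.1 1.9]
top left_grip [-0.7  2.4]
top left_blade [ 1.2 -0.5]
wrist handlebar [0.5 0.3]
wrist right_grip [-0.4 -0.3]
[ 4.56780e+02 -5.29880e+01  2.19758e+02 -1.15000e-01]
14.35 [ 553.9 -254.8  494.7] [ 3.1416 -0.     -1.6788] 0.14185138077463813
left_blade [548.6 122.6 219.8] tool-xy to press pt [-374.7   46. ] dyaw tool deg 0.41
right_blade [ 506.1 -244.9  219.8] tool-xy to press pt [-4.7 48.6] dyaw tool deg 0.41
```

View pics/t3.png

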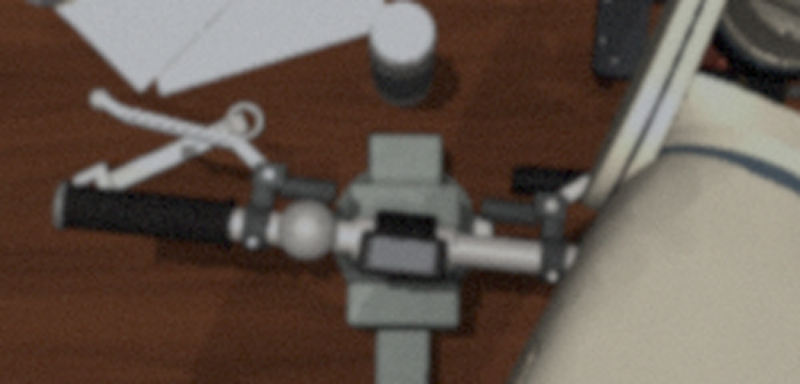

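View pics/w3.png

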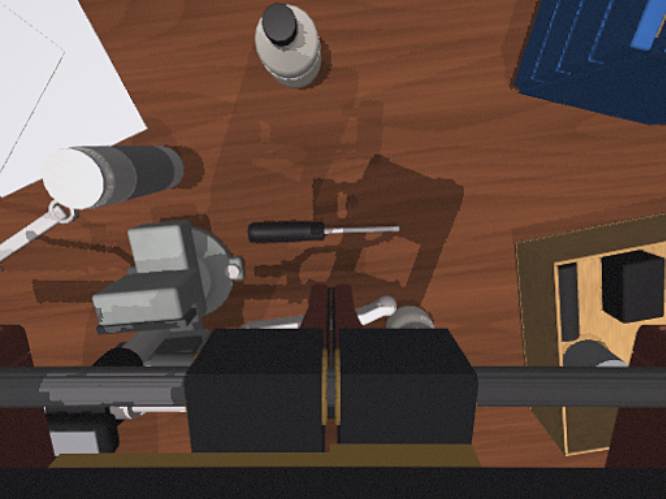

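Top view: left lever is back out (ball end at (100,100)). Wrist view: fingers (330,290) in front of the right blade, ball end at (388,303), mirroring the left. Descending and approaching.

```bash
python3 -m inch '[[1,-0.003,0,0.029,0],[1,0,0,0.029,0],[1,0,0,0.029,0],[1,0,0,0.028,0],[1,0,0,0,0]]'
python3 -m inch '[[1,0,0.007,0,0],[1,0,0.007,0,0],[1,0,0.007,0,0],[1,0,0.006,0,0],[1,0,0.003,0,0]]'
python3 -m inch '[[1,0,0.003,0,0],[1,0,0.003,0,0],[1,0,0,0,0]]'
python3 -m inch '[[1,0,0.003,0,0],[1,0,0.003,0,0],[1,0,0,0,0]]'
```

```text
time_s: 15.02
tcp_pos: [553.6, -251.5, 377.6]
tcp_rot: [3.137, 0.002, -1.679]
ft_force: [-0.1, 1.3, -0.1]
finger_gap: 0.6
time_s: 15.65
tcp_pos: [524.0, -248.5, 380.0]
tcp_rot: [-3.141, -0.0, -1.679]
ft_force: [-0.0, 0.1, -1.0]
finger_gap: -0.0
time_s: 16.02
tcp_pos: [518.4, -247.9, 379.7]
tcp_rot: [-3.142, 0.0, -1.679]
ft_force: [0.1, -0.3, 0.4]
finger_gap: 0.7
time_s: 16.4
tcp_pos: [512.6, -247.5, 380.0]
tcp_rot: [-3.14, -0.001, -1.679]
ft_force: [3.5, -3.1, -0.1]
finger_gap: 0.3
```

```bash
python3 -m inch '[[1,0,0.003,0,0],[1,0,0.003,0,0],[1,0,0.003,0,0],[1,0,0.003,0,0],[1,0,0,0,0]]'
python3 -m inch '[[1,0,0.002,0,0],[1,0,0.002,0,0],[1,0,0.002,0,0],[1,0,0,0,0]]'
```

```text
time_s: 17.02
tcp_pos: [500.8, -246.4, 380.1]
tcp_rot: [-3.139, -0.001, -1.679]
ft_force: [6.1, -4.2, -1.0]
finger_gap: 0.6
time_s: 17.52
tcp_pos: [495.1, -246.1, 380.2]
tcp_rot: [-3.138, -0.002, -1.679]
ft_force: [6.0, -6.4, -1.8]
finger_gap: 0.1
```

```bash
python3 -m inch '[[1,0,0.002,0,0],[1,0,0,0,0]]'
python3 -m inch '[[1,0,0.002,0,0],[1,0,0,0,0]]'
python3 -m inch '[[1,0,0.001,0,0],[1,0,0,0,0]]'
```

```text
time_s: 17.77
tcp_pos: [494.0, -246.0, 380.4]
tcp_rot: [-3.135, -0.003, -1.679]
ft_force: [10.4, -8.2, -4.5]
finger_gap: 0.1
time_s: 18.02
tcp_pos: [493.0, -246.0, 380.5]
tcp_rot: [-3.132, -0.003, -1.679]
ft_force: [18.0, -7.5, -9.2]
finger_gap: 0.7
time_s: 18.27
tcp_pos: [492.6, -245.9, 380.6]
tcp_rot: [-3.13, -0.003, -1.679]
ft_force: [19.9, -7.7, -11.0]
finger_gap: 0.5
```

Firm stop at about 20 N, near the predicted position. Hold, then release.

```bash
python3 -m inch '[[1,0,0,0,0],[1,0,0,0,0],[1,0,0,0,0],[1,0,0,0,0],[1,0,0,0,0]]'
python3 -m inch '[[1,0,0,0,0],[1,0,0,0,0],[1,0,0,0,0],[1,0,0,0,0],[1,0,0,0,0]]'
python3 -m inch '[[1,0,-0.002,0,0],[1,0,-0.003,0,0],[1,0,-0.004,0,0],[1,0,-0.004,0,0],[1,0,-0.004,0,0]]'
python3 -m inch '[[1,0,-0.004,0,0],[1,0,-0.004,0,0],[1,0,-0.004,0,0],[1,0,-0.005,0,0],[1,0,-0.006,0,0]]'
python3 -m inch '[[1,0,-0.01,0,0],[1,0,-0.012,0,0],[1,0,0,-0.035,0],[1,0,0,-0.04,0],[1,0,0,-0.04,0]]'
python3 -m inch '[[1,0.05,0,0,0],[1,0.05,0,0,0],[1,0.05,0.02,0,0],[1,0.05,0.04,0,0],[1,0,0,0,0]]'
python3 - <<'E'
from h import *
c=cap('top');cv2.imwrite('pics/t4.png',cv2.resize(c['image'][100:290,100:390,::-1],None,fx=2.7,fy=2.7,interpolation=cv2.INTER_CUBIC))
save(cap('side'),'s4.png',1.5)
E
```

```text
time_s: 18.9
tcp_pos: [492.6, -245.9, 380.6]
tcp_rot: [-3.13, -0.003, -1.679]
ft_force: [19.6, -7.7, -11.8]
finger_gap: 0.4
time_s: 19.52
tcp_pos: [492.6, -245.9, 380.6]
tcp_rot: [-3.13, -0.003, -1.679]
ft_force: [20.1, -8.3, -10.6]
finger_gap: 0.7
time_s: 20.15
tcp_pos: [506.6, -246.2, 379.7]
tcp_rot: [3.141, 0.001, -1.679]
ft_force: [2.2, 2.2, 1.4]
finger_gap: 0.4
time_s: 20.78
tcp_pos: [529.5, -249.2, 379.5]
tcp_rot: [3.141, -0.0, -1.679]
ft_force: [0.3, -0.0, 0.2]
finger_gap: 0.4
time_s: 21.4
tcp_pos: [551.8, -251.5, 495.8]
tcp_rot: [3.141, 0.0, -1.679]
ft_force: [0.8, 0.5, -0.7]
finger_gap: 0.3
time_s: 22.02
tcp_pos: [469.0, -445.7, 494.4]
tcp_rot: [3.141, -0.0, -1.684]
ft_force: [0.2, 0.3, 1.3]
finger_gap: 0.2
```

View pics/t4.png

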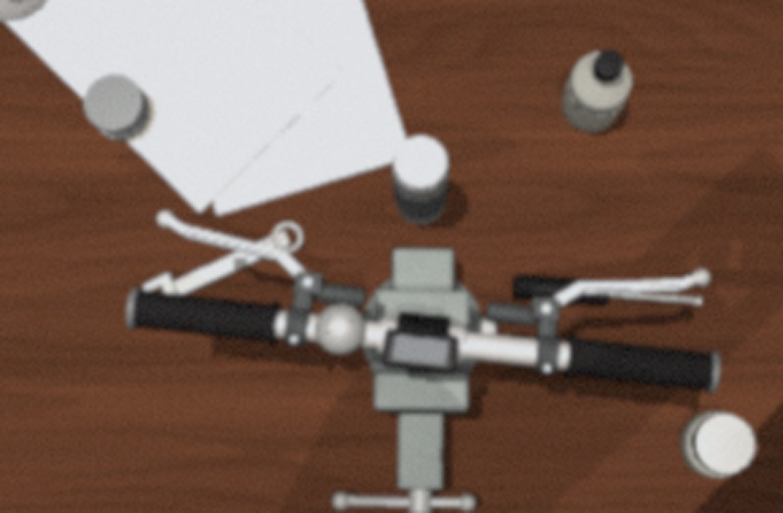

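View pics/s4.png

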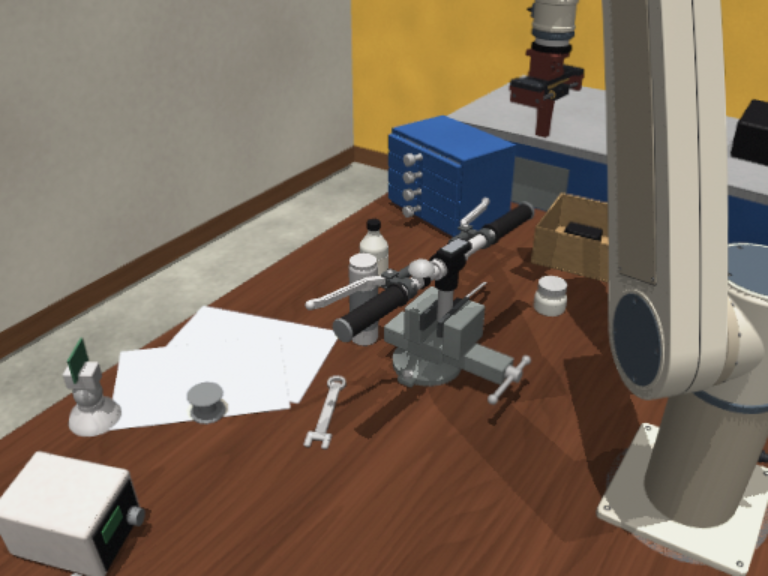

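Both levers are out (ball ends at (165,217) and (702,277) in the top crop). The loose items look the same as in the first pictures, and the arm is clear. Handing in.

```bash
python3 -c "
from workcell import arm
print(arm.job_done())"
```

```text
the job is handed in; nothing more can be done
None
```

I pressed both brake levers in to their stops with the outside of the shut fingers, left first and then right. Each was held there for well over a second at about 20 N forward force (peak total about 24 N) and let back out slowly. The job was handed in at about 22 s of the 51 s allowed.

- **Stops:** on each lever the TCP travelled about 20 mm (left) and 23 mm (right) from contact. It then stopped moving while the force rose steeply. These travels match the given 19 mm and 23 mm.
- **Not seen directly:** the arm hid the left lever in the top view while it was held, so being at the stop rests on travel and force there. I took no picture of the right lever during its hold.
- **Last pictures:** the top and side views show both levers fully out and every loose thing standing where it was at the start. The gripper was well clear, and the force reading was near zero.
- **Disagreements:** no check failed. The three camera fits of the handlebar's position differed by a few millimetres, which the approach margin covered.

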